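# Third hand for the scroll ears: an F-clamp held level astride the head

## Robot

A 6-joint arm with a two-finger parallel gripper is mounted at the origin on the work surface; the furniture and walls round the work are solid. World frame = base frame: x ahead of the robot, y to its left, z up, the work surface at z = 0. Lengths are in m, angles in rad, forces in N, time in s.
With the tool pointing down it reaches from about 0.2 to 0.875 m from the base axis. Payload 3.4 kg.
Tool frame: the origin (TCP) lies midway between the tips of the shut fingers; the grasp point (between the pads) lies 19 mm behind it (ctrl.grasp_offset is the distance from the TCP to the grasp point, in m); z points along the fingers, y is the line along which they close (so a half turn about z gives the same grasp; the last joint's range is limited). The gripper opens to 94 mm and grips with 3 to 60 N. Pads are 16 mm wide; open, the fingers measure 119 mm over their backs; the gripper's body (75 mm by 177 mm) begins 78 mm behind the grasp point.
Start: joints at [-1.384, 0.276, 1.505, -0, 1.361, -0.121], TCP at [0.174, -0.548, 0.205] pointing down, gripper open.
Joint ranges: [-2.89, 2.89], [-0.75, 2.08], [0.22, 2.7], [-1.18, 4.32], [0.11, 2.71], [-2.7, 2.7]. Speed limits (rad/s): [2.57, 2.57, 3.14, 3.14, 3.14, 3.14].

## Interface

Orientations are given as a unit quaternion [w, x, y, z].
In Python, from cell import ctrl, camera, camera_info gives the robot as it stands.
- The arm moves only by the tool arm_command, never from a script. Its argument "commands" is a list of rows, each an object of numbers: "x", "y", "z": the shift along the tool's x, y, z in cm; "spin": the turn about the tool's z in rad. A call has 1 to 5 rows; each row shifts and turns the commanded pose from where the row before left it, along the tool's axes as they then stand; what a row does not reach is not made up. A row lasts 1/12 s, in which the tool goes at most 41.7 mm and 7.16 degrees, less where a joint would pass 70% of its speed; a pose out of reach is approached as far as the arm can. A call with a gripper value outside its range is refused whole. "gripper" is the closure, from 0 (fully open) to 1 (shut), set as the call begins (left out, the last holds). The fingers move at their own pace and stop on an object; the grip force is fixed at half the most. Time passes only in rows, so rows that do not move let the fingers close. It gives the time, the measured TCP pose, the force, the opening and the grip force at its end, in the units of the state.
- ctrl.state(): the state, without advancing time (a new reading comes with each control period).
- camera(name): name is "scene" or "top" or "wrist"; returns the picture (400x640x3 uint8, red, green, blue); there is no depth.
- camera_info(name): a dict with "K" (3x3 intrinsics, pixels), "world_to_cam" (4x4, takes a point from world to camera coordinates). Camera axes: x right, y down, z forward; pixel columns grow to the right and rows downward; lengths in m; the calibration is good to about 2 mm. A picture is of the moment at which its call begins: read the wrist's pose just before it. camera_info takes no time and is no camera call; for the wrist camera it gives the pose at the moment of the call.
- ctrl.sign_off(): hands the job in; it is judged then, once.
The state is a dict: "time": time; "joint_pos": joint angles; "dq": joint speeds; "joint_torque": joint torques, N m; "ee_pos": TCP position; "eef_rot": TCP orientation; "ft_force": force on the tool from outside, world axes, zero at the start; "torque": the same for the moment, N m; "finger_gap": opening from 0.0 (shut) to 1.0 (fully open); "finger_force": force on a finger pad.
Only numpy, scipy, OpenCV 4.12 (cv2) and the standard library are available. Lean on these libraries where they do the work, as an engineer would, in place of code of your own. Each camera call takes 0.05 s, during which the arm holds its last target. There are 200 camera calls.

## Task

Two maple ears are tacked to the scroll end of the neck blank in the cradle, ready for gluing up, and I need a third hand. Of the two iron F-clamps standing in the slotted stand choose the one whose jaws already stand wide enough to go over both ears, lift it by its bar at the balance point so that it hangs level, and bring it down astride the scroll end until the two jaw pads face the middles of the ears, square across the neck with a gap on either side. Finish while you are still holding it there, steady and level, for me to wind the screw; do not knock the work, and leave the other clamp, the tools and the mug where they are.

Things in the scene. Friction and masses are not known exactly. Their poses are not given: they have to be found in the camera images.
- ears (a point): the work: midpoint between two round maple ears (42 mm across, 6 mm thick) tacked on the sides of a neck blank's round scroll end (48 mm across, 30 mm wide): 42 mm over both ears, 85 mm above the bench. x: level along the neck to cradle and heel; y: across, ear to ear; z up. It overhangs the cradle: base board (18 mm high) begins 50 mm in +x, hold-down with wing nuts (to 130 mm high) 90 mm in +x
- clamp_1_balance (a point): clamp_1, one of two like iron F-clamps (92x259x27 mm, 0.5-0.7 kg) standing jaws down in a wooden stand, bar on top: its balance point as now set, in mid-section of the bar, 95 mm above the bench. x: up; y: along the bar to the fixed jaw; z: across. Bar 16 mm wide, 10 high, 230 long. A clamp balances 31 mm from its sliding arm's middle, towards the fixed jaw, at a gap of 70 mm, 7 mm at 33 mm
- clamp_1_fixed_pad (a point): clamp_1: centre of the face of the fixed jaw's round pad (26 mm across), 66 mm below the bar's mid-line; the face looks along -y. The jaw ends 13 mm below here and is 18 mm thick along y. Axes as at the balance point
- clamp_1_screw_pad (a point): clamp_1: centre of the face of the screw's pad (21 mm across), opposite the fixed pad, 67 mm in y from the middle of the sliding arm (17 mm long along the bar, 27 mm across, 8 mm higher than the bar). The screw runs on in -y to a wooden handle (19 mm thick) that ends 193 mm from here. Axes as at the balance point
- clamp_1_arm (a joint): slide of clamp_1's sliding arm along the bar, m: the clear gap between its two pads is 50 mm plus this value. Stiff (3 N): it keeps its setting when the clamp is carried about level
- clamp_2_balance (a point): clamp_2, one of two like iron F-clamps (92x259x27 mm, 0.5-0.7 kg) standing jaws down in a wooden stand, bar on top: its balance point as now set, in mid-section of the bar, 95 mm above the bench. x: up; y: along the bar to the fixed jaw; z: across. Bar 16 mm wide, 10 high, 230 long. A clamp balances 31 mm from its sliding arm's middle, towards the fixed jaw, at a gap of 70 mm, 7 mm at 33 mm
- clamp_2_fixed_pad (a point): clamp_2: centre of the face of the fixed jaw's round pad (26 mm across), 66 mm below the bar's mid-line; the face looks along -y. The jaw ends 13 mm below here and is 18 mm thick along y. Axes as at the balance point
- clamp_2_screw_pad (a point): clamp_2: centre of the face of the screw's pad (21 mm across), opposite the fixed pad, 67 mm in y from the middle of the sliding arm (17 mm long along the bar, 27 mm across, 8 mm higher than the bar). The screw runs on in -y to a wooden handle (19 mm thick) that ends 193 mm from here. Axes as at the balance point
- clamp_2_arm (a joint): slide of clamp_2's sliding arm along the bar, m: the clear gap between its two pads is 50 mm plus this value. Stiff (3 N): it keeps its setting when the clamp is carried about level
- clamp_stand: wooden clamp stand, fixed: base board 250x270x16 mm; at y = 98 mm an upright board, 14 mm thick, 64 mm high in all, with two 23 mm slots at x = -62 and 62 mm that take the clamps' handles; two dowels, 78 mm high in all, either side of each fixed jaw. A clamp comes out straight up, free after 65 mm; it may lean 3 deg. Origin: centre of its footprint, on the bench
- plane: a small brass finger plane, 29x60x31 mm, on the bench in front of the scroll end; a bystander. Origin: centre of its underside
- sanding_block: a cork sanding block, 46x90x27 mm, on the bench at the left; a bystander. Origin: centre of its underside
- dividers: steel dividers, 70x165x10 mm, lying behind the clamp stand; a bystander. Origin: centre of its underside
- mug: a cream mug, 78 mm wide, 101 mm high, at the far left; a bystander. Origin: centre of its underside

How it is judged:
By the outcome, as a careful person would: the job done as asked, in the order asked, and still so for the second after the job is handed in, while the arm keeps its last pose, push and grip.
It also fails if it takes over 42 s, if anything falls off the work surface, if the arm or the gripper's body presses on something with over 40 N, if the wrist force passes 120 N, or if a joint passes its speed limit or range.

## Working session

There is one attempt and no reset: what is moved stays moved. The work goes in short steps, Python scripts to look and compute and a tool call to move; the robot and the scene stay as the last step left them, time stands still between calls to the robot, and variables do not carry over. Pictures are saved under pics/ and viewed, at most 10 in all, crops included, and the job is handed in when it is done.

Besides the shell and the picture viewer there is one more tool, called after ">>>" in YAML: its name, and indented under it one key for each argument. arm_command: Moves the arm, as the interface text tells. Its arguments: {"type":"object","properties":{"commands":{"type":"array","items":{"type":"object","properties":{"x":{"type":"number"},"y":{"type":"number"},"z":{"type":"number"},"spin":{"type":"number"}}}},"gripper":{"type":"number"}},"required":["commands"]}

```bash
mkdir -p pics; ls; python3 - <<'E'
from cell import ctrl,camera,camera_info
import cv2
for n in ["scene","top"]:
    cv2.imwrite(f"pics/{n}0.png",camera(n)[:,:,::-1])
    i=camera_info(n);print(n,i["K"],i["world_to_cam"])
s=ctrl.state();print(s)
E
```

```text
pics
scene [[466.19640165   0.         320.20112676]
 [  0.         466.19640165 203.65223339]
 [  0.           0.           1.        ]] [[-0.52655928 -0.84986852 -0.02142029  0.21163004]
 [-0.38965123  0.26365966 -0.88241459  0.28123265]
 [ 0.75558405 -0.45629715 -0.46998475  0.96678517]
 [ 0.          0.          0.          1.        ]]
top [[476.94864769   0.         318.23221114]
 [  0.         476.94864769 201.29136169]
 [  0.           0.           1.        ]] [[ 0.00448775 -0.99984024 -0.01730201 -0.03143456]
 [-0.98721208 -0.00167263 -0.15940362  0.49484266]
 [ 0.15934922  0.01779612 -0.98706187  1.31160765]
 [ 0.          0.          0.          1.        ]]
{'time': 0.1, 'joint_pos': array([-1.38399182e+00,  2.76512831e-01,  1.50595204e+00,  2.33539923e-05,
        1.36074365e+00, -1.20992915e-01]), 'dq': array([-4.57631725e-04, -2.75361914e-05, -2.88296735e-03,  1.79695706e-03,
        1.00908732e-03,  6.19627821e-05]), 'joint_torque': array([ 2.22361239e-03, -4.05454695e+01, -2.37780690e+01,  7.03770434e-02,
        2.99514458e-02, -4.70614839e-05]), 'ee_pos': array([ 0.17411586, -0.54747913,  0.20472377]), 'eef_rot': array([-8.07871108e-04,  9.88181001e-01,  1.53289456e-01, -1.51686932e-05]), 'ft_force': array([-0.04259496, -0.6967636 ,  0.22667869]), 'torque': array([-0.00312181,  0.00495658,  0.02328903]), 'finger_force': 0.0, 'finger_gap': 1.0003786687560434}
```

View pics/scene0.png

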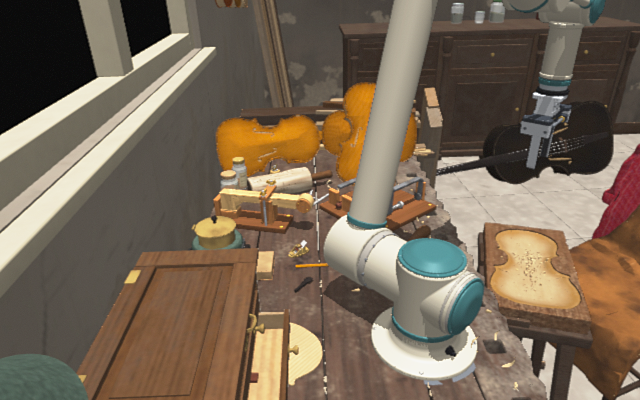

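View pics/top0.png

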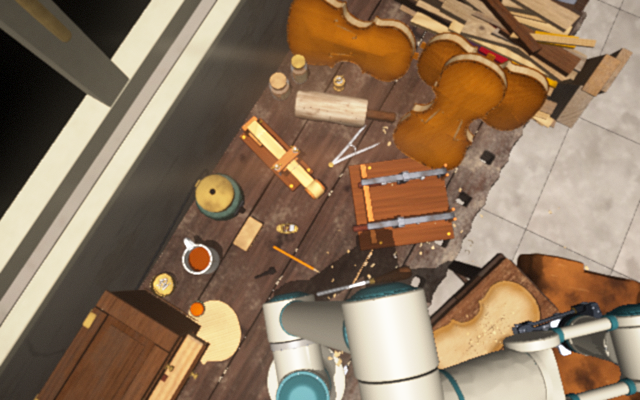

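The top view shows the stand near (400,203) with clamps at rows ~177 and ~222. The neck's scroll end is at about (316,188). I'll enlarge that area.

```bash
python3 - <<'E'
import cv2
a=cv2.imread("pics/top0.png")
cv2.imwrite("pics/c1.png",cv2.resize(a[145:260,335:470],None,fx=5.8,fy=5.2,interpolation=cv2.INTER_CUBIC) )
cv2.imwrite("pics/c2.png",cv2.resize(a[110:210,230:340],None,fx=6,fy=6,interpolation=cv2.INTER_CUBIC) )
E
```

```text
(no output)
```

View pics/c1.png

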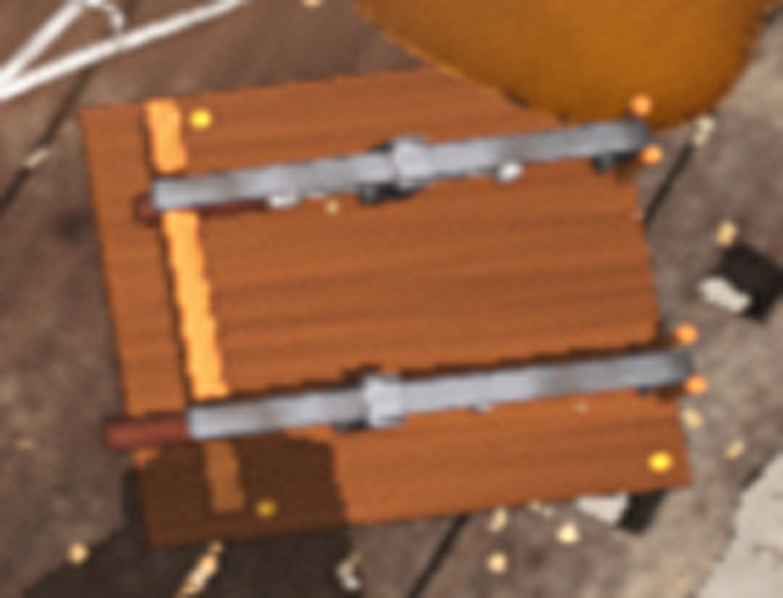

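View pics/c2.png

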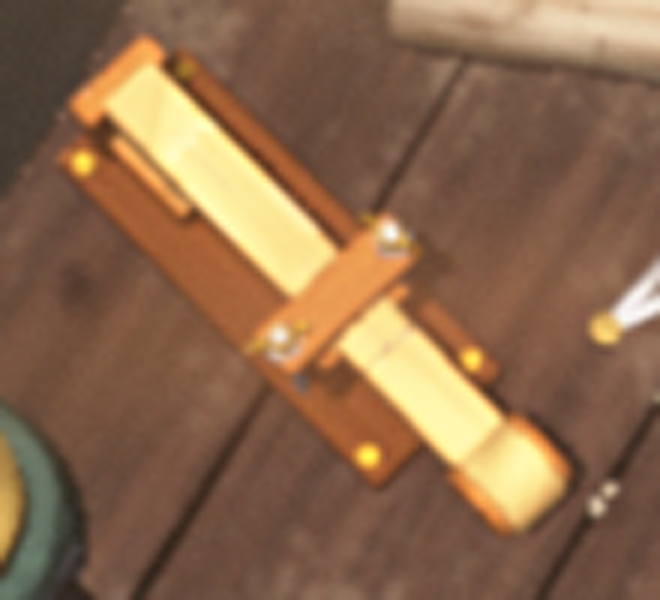

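```bash
cat > h.py <<'E'
from cell import ctrl,camera,camera_info
import numpy as np, cv2
def ray(info,px,z):
    "world point at height z seen at pixel px"
    T=info["world_to_cam"];R=T[:3,:3];o=-R.T@T[:3,3]
    d=R.T@np.linalg.inv(info["K"])@[px[0],px[1],1]
    return o+d*(z-o[2])/d[2]
def proj(info,P):
    T=info["world_to_cam"];p=T[:3,:3]@np.asarray(P).T+T[:3,[3]];p=info["K"]@p
    return (p[:2]/p[2]).T
E
python3 - <<'E'
from h import *
np.set_printoptions(precision=4,suppress=True)
i=camera_info("top")
f=lambda c,z:ray(i,(335+c[0]/5.8,145+c[1]/5.2),z)
for n,l,r,a in(("A",(153,195),(648,135),(408,163)),("B",(190,423),(690,365),(382,398))):
    L,R,A=f(l,.1),f(r,.1),f(a,.108)
    u=(R-L)/np.linalg.norm(R-L);print(n,L,R,A,"len",np.linalg.norm(R-L),"armtoR",(R-A)@u,"yaw",np.degrees(np.arctan2(u[1],u[0])))
g=lambda c,z:ray(i,(230+c[0]/6,110+c[1]/6),z)
for c in((452,475),(510,533),(518,415),(575,470)):print(g(c,.09))
a,b=g((150,85),.1),g((455,415),.1);print(np.degrees(np.arctan2(*(a-b)[1::-1])),a,b)
w=camera_info("wrist");s=ctrl.state()
T=w["world_to_cam"];print("cam",-T[:3,:3].T@T[:3,3],T,w["K"])
E
```

```text
A [ 0.5371 -0.148   0.1   ] [ 0.5693 -0.38    0.1   ] [ 0.5525 -0.2662  0.108 ] len 0.23426664317693316 armtoR 0.11510159091767773 yaw -82.0963602044906
B [ 0.4175 -0.1639  0.1   ] [ 0.4481 -0.3947  0.1   ] [ 0.4297 -0.2513  0.108 ] len 0.23286307339754075 armtoR 0.14462060810961622 yaw -82.44724558070155
[0.5203 0.0047 0.09  ]
[ 0.4935 -0.022   0.09  ]
[ 0.5483 -0.0253  0.09  ]
[ 0.5227 -0.0515  0.09  ]
42.4743583188951 [0.7023 0.146  0.1   ] [0.5462 0.0031 0.1   ]
cam [ 0.252  -0.5225  0.3839] [[ 0.3034 -0.9529 -0.001  -0.5739]
 [-0.9143 -0.2914  0.2814 -0.0298]
 [-0.2684 -0.0844 -0.9596  0.3919]
 [ 0.      0.      0.      1.    ]] [[285.5599   0.     318.1933]
 [  0.     285.5599 201.0217]
 [  0.       0.       1.    ]]
```

>>> arm_command:
  commands:
    - {"x": 3.3,"y": -1.8,"z": -0.5}
    - {"x": 3.3,"y": -1.8,"z": -0.5}
    - {"x": 3.3,"y": -1.8,"z": -0.5}
    - {"x": 3.3,"y": -1.8,"z": -0.5}
    - {"x": 3.3,"y": -1.8,"z": -0.5}

```text
$.commands[0]: bad value
```

>>> arm_command:
  commands:
    - {"x": 3.3,"y": -1.8,"z": -0.5}
    - {"x": 3.3,"y": -1.8,"z": -0.5}
    - {"x": 3.3,"y": -1.8,"z": -0.5}
    - {"x": 3.3,"y": -1.8,"z": -0.5}
    - {"x": 3.3,"y": -1.8,"z": -0.5}

```text
$.commands[0]: bad value
```

>>> arm_command:
  commands:
    - {"spin": -0.12}
    - {"spin": -0.12}
    - {"spin": -0.12}
    - {"spin": -0.12}
    - {"spin": -0.12}

```text
$.commands[0]: bad value
```

>>> arm_command:
  commands:
    - {"spin": -0.12}
    - {"spin": -0.12}
    - {"spin": -0.12}
    - {"spin": -0.12}
    - {"spin": -0.12}

```text
$.commands[0]: bad value
```

>>> arm_command:
  commands:
    - {"spin": -0.12}
    - {"spin": -0.075}
    - {"spin": 0}

```text
$.commands[0]: bad value
```

```bash
python3 - <<'E'
from h import *
import pickle
i=camera_info("wrist");a=camera("wrist")[:,:,::-1];s=ctrl.state();print(s["time"],s["ee_pos"],s["eef_rot"],s["joint_pos"])
pickle.dump((i,a),open("w1.pkl","wb"));cv2.imwrite("pics/w1.png",cv2.resize(a,(800,500)))
t=camera_info("top");print("mug",ray(t,(198,258),.1))
E
```

```text
0.15 [ 0.17411362 -0.54756137  0.20480721] [-6.98015595e-04  9.88181293e-01  1.53288110e-01 -1.83068618e-05] [-1.38401319e+00  2.76456646e-01  1.50582300e+00  9.52012885e-06
  1.36070948e+00 -1.21008644e-01]
mug [0.33155394 0.28873889 0.1       ]
```

View pics/w1.png

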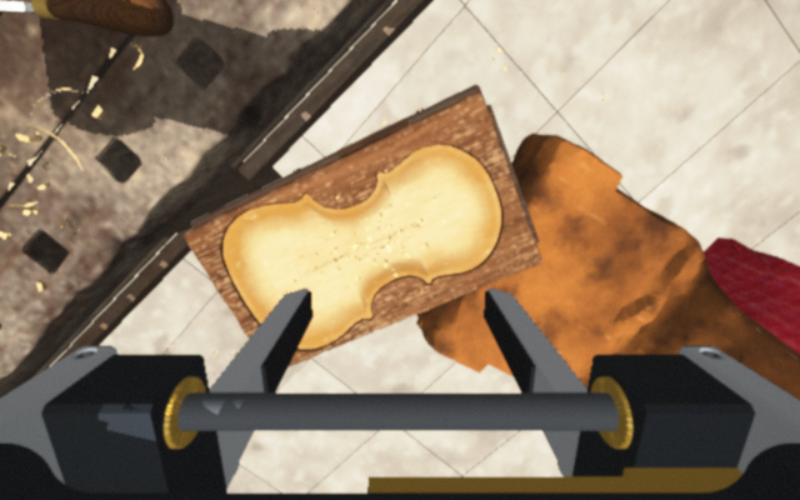

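The commands were refused, so this picture shows only the stool beside the bench (the fingers are at about (300,300) and (500,300)). I'll give all four keys in each row.

>>> arm_command:
  commands:
    - {"x": 3.3,"y": -1.8,"z": -0.5,"spin": 0}
    - {"x": 3.3,"y": -1.8,"z": -0.5,"spin": 0}
    - {"x": 3.3,"y": -1.8,"z": -0.5,"spin": 0}
    - {"x": 3.3,"y": -1.8,"z": -0.5,"spin": 0}
    - {"x": 3.3,"y": -1.8,"z": -0.5,"spin": 0}

```text
time: 0.57
ee_pos: [0.3049, -0.4107, 0.2304]
eef_rot: [-0.0, 0.988, 0.153, -0.0]
ft_force: [0.8, -0.8, -0.0]
finger_gap: 1.002
finger_force: 0.0
```

>>> arm_command:
  commands:
    - {"x": 3.3,"y": -1.8,"z": -0.5,"spin": 0}
    - {"x": 3.3,"y": -1.8,"z": -0.5,"spin": 0}
    - {"x": 3.3,"y": -1.8,"z": -0.5,"spin": 0}
    - {"x": 3.3,"y": -1.8,"z": -0.5,"spin": 0}
    - {"x": 3.3,"y": -1.8,"z": -0.5,"spin": 0}

```text
time: 0.98
ee_pos: [0.435, -0.2748, 0.2556]
eef_rot: [-0.0, 0.988, 0.153, -0.0]
ft_force: [0.1, -0.7, -0.4]
finger_gap: 0.998
finger_force: 0.0
```

>>> arm_command:
  commands:
    - {"x": 0,"y": 0,"z": 0,"spin": -0.12}
    - {"x": 0,"y": 0,"z": 0,"spin": -0.12}
    - {"x": 0,"y": 0,"z": 0,"spin": -0.12}
    - {"x": 0,"y": 0,"z": 0,"spin": -0.12}
    - {"x": 0,"y": 0,"z": 0,"spin": -0.12}

```text
time: 1.4
ee_pos: [0.4341, -0.2761, 0.2552]
eef_rot: [-0.0, 0.897, 0.441, -0.0]
ft_force: [0.7, -0.4, -0.9]
finger_gap: 1.002
finger_force: 0.0
```

>>> arm_command:
  commands:
    - {"x": 0,"y": 0,"z": 0,"spin": -0.12}
    - {"x": 0,"y": 0,"z": 0,"spin": -0.12}
    - {"x": 0,"y": 0,"z": 0,"spin": -0.12}
    - {"x": 0,"y": 0,"z": 0,"spin": -0.12}
    - {"x": 0,"y": 0,"z": 0,"spin": -0.12}

```text
time: 1.82
ee_pos: [0.434, -0.2763, 0.2552]
eef_rot: [-0.0, 0.727, 0.687, -0.0]
ft_force: [-0.9, 1.3, 0.2]
finger_gap: 0.999
finger_force: 0.0
```

>>> arm_command:
  commands:
    - {"x": 0,"y": 0,"z": 0,"spin": -0.12}
    - {"x": 0,"y": 0,"z": 0,"spin": -0.075}
    - {"x": 0,"y": 0,"z": 0,"spin": 0}
    - {"x": 0,"y": 0,"z": 0,"spin": 0}

```text
time: 2.15
ee_pos: [0.434, -0.2764, 0.2552]
eef_rot: [-0.0, 0.66, 0.752, -0.0]
ft_force: [-1.1, -0.2, -0.0]
finger_gap: 1.002
finger_force: 0.0
```

```bash
python3 - <<'E'
from h import *
import pickle
i=camera_info("wrist");a=camera("wrist")[:,:,::-1];s=ctrl.state();print(s["time"],s["ee_pos"],s["eef_rot"],s["joint_pos"])
pickle.dump((i,a),open("w2.pkl","wb"));cv2.imwrite("pics/w2.png",cv2.resize(a,(800,500),interpolation=cv2.INTER_CUBIC))
E
```

```text
2.2 [ 0.43406791 -0.27642733  0.25531016] [-1.47054471e-04  6.59664468e-01  7.51560221e-01 -3.97890960e-05] [-7.02274690e-01  1.59276029e-01  1.53762964e+00 -7.48342998e-05
  1.44498249e+00 -8.32317142e-01]
```

View pics/w2.png

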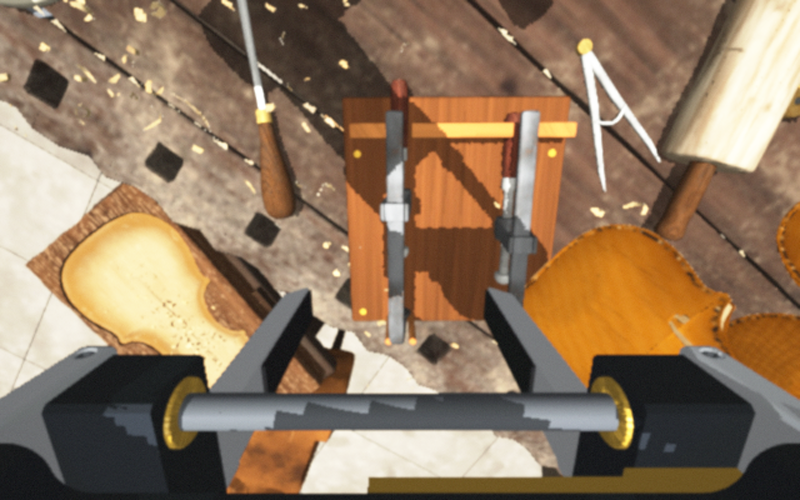

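The wrist view shows clamp B's bar from (394,112) to (398,340), with the arm at (395,211) and the fixed jaw at the bottom. I'll enlarge it for precise reading.

```bash
python3 - <<'E'
import cv2,pickle
i,a=pickle.load(open("w2.pkl","rb"))
c=a[80:280,290:440]; o=cv2.resize(c,None,fx=3,fy=3,interpolation=cv2.INTER_CUBIC)
# native px = 290+u/3, 80+v/3 ; right: B region x4
cv2.imwrite("pics/c3.png",o)
E
```

```text
(no output)
```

View pics/c3.png

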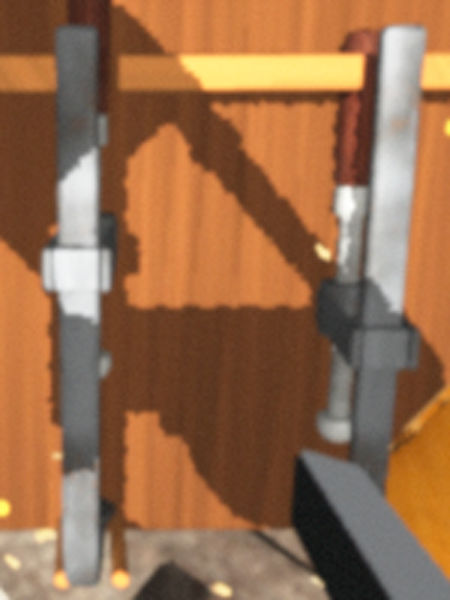

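```bash
python3 - <<'E'
from h import *
import pickle
np.set_printoptions(precision=4,suppress=True)
i,_=pickle.load(open("w2.pkl","rb"))
f=lambda c,z:ray(i,(290+c[0]/3,80+c[1]/3),z)
L,R,A=f((77,27),.1),f((82,583),.1),f((72,269),.108)
A1,A2=f((72,248),.108),f((72,290),.108)
u=(R-L)/np.linalg.norm(R-L);print(L,R,A,np.linalg.norm(R-L),(R-A)@u,(A2-A1)@u,np.degrees(np.arctan2(u[1],u[0])))
# A clamp
LA,AA=f((405,27),.1),f((388,348),.108);print("A",LA,AA,np.linalg.norm(LA-AA))
T=i["world_to_cam"];print("cam",-T[:3,:3].T@T[:3,3])
E
```

```text
[ 0.4162 -0.1655  0.1   ] [ 0.4476 -0.3919  0.1   ] [ 0.4256 -0.2527  0.108 ] 0.22859693568769904 0.14090081073555225 0.016311327272865987 -82.11990377948291
A [ 0.5348 -0.1499  0.1   ] [ 0.5533 -0.2677  0.108 ] 0.1194912207296262
cam [ 0.4231 -0.1945  0.4344]
```

>>> arm_command:
  commands:
    - {"x": 0.1,"y": -0.2,"z": 3.5,"spin": -0.006}
    - {"x": 0,"y": 0,"z": 3.5,"spin": 0}
    - {"x": 0,"y": 0,"z": 3.5,"spin": 0}
    - {"x": 0,"y": 0,"z": 3.5,"spin": 0}
    - {"x": 0,"y": 0,"z": 2,"spin": 0}

```text
time: 2.62
ee_pos: [0.4302, -0.2742, 0.0921]
eef_rot: [-0.002, 0.657, 0.754, -0.0]
ft_force: [-0.5, -0.4, -0.5]
finger_gap: 1.0
finger_force: 0.0
```

>>> arm_command:
  commands:
    - {"x": 0,"y": 0,"z": 1.9,"spin": 0}
    - {"x": 0,"y": 0,"z": 0,"spin": 0}
    - {"x": 0,"y": 0,"z": 0,"spin": 0}

```text
time: 2.87
ee_pos: [0.4316, -0.2754, 0.0759]
eef_rot: [-0.001, 0.657, 0.754, -0.0]
ft_force: [0.7, -0.4, 0.5]
finger_gap: 1.002
finger_force: 0.0
```

>>> arm_command:
  commands:
    - {"x": 0,"y": 0,"z": 0,"spin": 0}
    - {"x": 0,"y": 0,"z": 0,"spin": 0}
    - {"x": 0,"y": 0,"z": 0,"spin": 0}
    - {"x": 0,"y": 0,"z": 0,"spin": 0}
    - {"x": 0,"y": 0,"z": 0,"spin": 0}
  gripper: 1

```text
time: 3.28
ee_pos: [0.4324, -0.276, 0.0773]
eef_rot: [0.001, 0.657, 0.754, 0.0]
ft_force: [0.3, 0.3, -0.1]
finger_gap: 0.682
finger_force: 0.0
```

>>> arm_command:
  commands:
    - {"x": 0,"y": 0,"z": 0,"spin": 0}
    - {"x": 0,"y": 0,"z": 0,"spin": 0}
    - {"x": 0,"y": 0,"z": 0,"spin": 0}
    - {"x": 0,"y": 0,"z": 0,"spin": 0}
    - {"x": 0,"y": 0,"z": 0,"spin": 0}

```text
time: 3.7
ee_pos: [0.432, -0.2757, 0.0764]
eef_rot: [-0.0, 0.657, 0.754, -0.0]
ft_force: [-0.0, -0.7, -0.2]
finger_gap: 0.327
finger_force: 0.0
```

>>> arm_command:
  commands:
    - {"x": 0,"y": 0,"z": 0,"spin": 0}
    - {"x": 0,"y": 0,"z": 0,"spin": 0}
    - {"x": 0,"y": 0,"z": 0,"spin": 0}
    - {"x": 0,"y": 0,"z": 0,"spin": 0}
    - {"x": 0,"y": 0,"z": 0,"spin": 0}

```text
time: 4.12
ee_pos: [0.432, -0.2758, 0.0765]
eef_rot: [0.0, 0.657, 0.754, -0.0]
ft_force: [-0.1, -0.1, -0.7]
finger_gap: 0.159
finger_force: 30.0
```

>>> arm_command:
  commands:
    - {"x": 0,"y": 0,"z": -0.5,"spin": 0}
    - {"x": 0,"y": 0,"z": -0.5,"spin": 0}
    - {"x": 0,"y": 0,"z": -0.5,"spin": 0}
    - {"x": 0,"y": 0,"z": 0,"spin": 0}
    - {"x": 0,"y": 0,"z": 0,"spin": 0}

```text
time: 4.53
ee_pos: [0.4322, -0.2759, 0.0917]
eef_rot: [0.0, 0.657, 0.754, -0.0]
ft_force: [2.1, -0.1, -5.4]
finger_gap: 0.159
finger_force: 30.0
```

```bash
python3 - <<'E'
from cell import ctrl
for k,v in ctrl.state().items(): print(k,v)
E
```

```text
time 4.5333
joint_pos [-7.03884096e-01  2.75867359e-01  1.81185736e+00 -3.50080064e-05
  1.05320409e+00 -8.41865811e-01]
dq [-0.00288374  0.00568715  0.00971779  0.00027699 -0.00144103  0.00165937]
joint_torque [ 2.25416635e-02 -3.97915685e+01 -2.20351124e+01  1.20418891e-02
  2.91578716e-02 -4.56317166e-04]
ee_pos [ 0.43217799 -0.27587684  0.09173472]
eef_rot [ 3.32083389e-04  6.56672850e-01  7.54175482e-01 -1.10563064e-05]
ft_force [ 2.14516655 -0.07455655 -5.35857388]
torque [ 0.02191375 -0.08974459  0.0066763 ]
finger_force 29.998352201655507
finger_gap 0.15941734381396175
```

>>> arm_command:
  commands:
    - {"x": 0,"y": 0,"z": -1,"spin": 0}
    - {"x": 0,"y": 0,"z": -1.5,"spin": 0}
    - {"x": 0,"y": 0,"z": -1.5,"spin": 0}
    - {"x": 0,"y": 0,"z": -1.5,"spin": 0}
    - {"x": 0,"y": 0,"z": -1.5,"spin": 0}

```text
time: 4.95
ee_pos: [0.4318, -0.2755, 0.1625]
eef_rot: [-0.0, 0.657, 0.754, -0.0]
ft_force: [-0.6, -0.3, -5.4]
finger_gap: 0.162
finger_force: 30.0
```

>>> arm_command:
  commands:
    - {"x": 0,"y": 0,"z": -1.5,"spin": 0}
    - {"x": 0,"y": 0,"z": -1.5,"spin": 0}
    - {"x": 0,"y": 0,"z": -1.5,"spin": 0}
    - {"x": 0,"y": 0,"z": -1.5,"spin": 0}
    - {"x": 0,"y": 0,"z": 0,"spin": 0}

```text
time: 5.37
ee_pos: [0.4334, -0.2769, 0.2249]
eef_rot: [0.003, 0.657, 0.754, 0.0]
ft_force: [1.0, -0.6, -5.1]
finger_gap: 0.161
finger_force: 30.0
```

>>> arm_command:
  commands:
    - {"x": 0,"y": 0,"z": 0,"spin": 0}
    - {"x": 0,"y": 0,"z": 0,"spin": 0}
    - {"x": 0,"y": 0,"z": 0,"spin": 0}

```text
time: 5.62
ee_pos: [0.4313, -0.2751, 0.2203]
eef_rot: [-0.001, 0.657, 0.754, -0.0]
ft_force: [-0.8, -0.3, -5.5]
finger_gap: 0.162
finger_force: 30.0
```

```bash
python3 - <<'E'
from h import *
import pickle
i=camera_info("wrist");a=camera("wrist")[:,:,::-1];t=camera("top")[:,:,::-1];s=ctrl.state();print(s["time"],s["ee_pos"],s["eef_rot"],s["ft_force"],s["torque"],s["finger_gap"])
pickle.dump((i,a,t),open("w3.pkl","wb"))
w=cv2.resize(a[40:300,230:470],None,fx=2.3,fy=2.3,interpolation=cv2.INTER_CUBIC)
cv2.imwrite("pics/w3.png",w)
E
```

```text
5.7167 [ 0.43148308 -0.27530361  0.22035727] [-1.13596983e-03  6.56661395e-01  7.54184673e-01 -4.68931280e-05] [-1.14489516  0.10885113 -5.05184041] [ 0.03135137 -0.11001808 -0.01767175] 0.16325752202982763
```

View pics/w3.png

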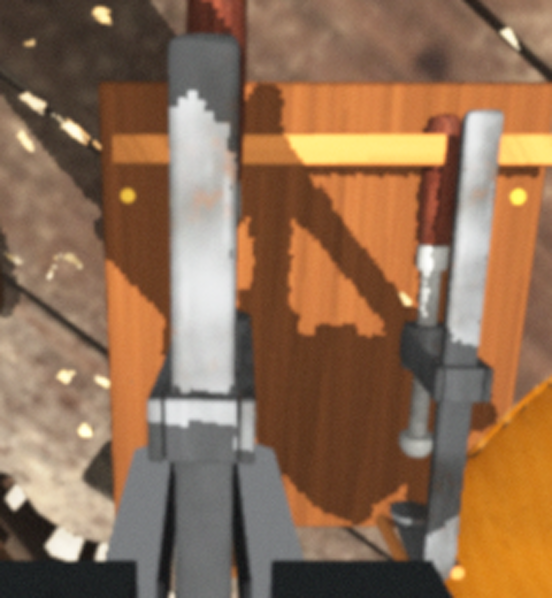

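The clamp hangs level in the grip, with its arm at about (200,430) in the crop and clear of the fingers. Clamp A and the stand are undisturbed. Next I'll refine the ears with model overlays on the first top and scene pictures.

```bash
cat > ov.py <<'E'
from h import *
t=np.linspace(0,2*np.pi,73)
def model(cx,cy,yaw):
    n=np.array([np.cos(yaw),np.sin(yaw),0]);a=np.array([-np.sin(yaw),np.cos(yaw),0]);c=np.array([cx,cy,.085])
    return [c+a*w+r*(np.cos(t)[:,None]*n+np.sin(t)[:,None]*[0,0,1]) for w,r in((-.021,.021),(.021,.021),(-.015,.024),(.015,.024))]
def overlay(im,info,o,sz,k,p):
    c=cv2.resize(im[o[1]:o[1]+sz[1],o[0]:o[0]+sz[0]],None,fx=k,fy=k,interpolation=cv2.INTER_CUBIC);r=c.copy()
    for m,col in zip(model(*p),((255,0,0),(255,0,0),(0,255,0),(0,255,0))):
        q=((proj(info,m)-o+.5)*k-.5)
        cv2.polylines(r,[np.int32(q*16)],True,col,1,cv2.LINE_AA,4)
    return np.vstack([c,r])
E
python3 - <<'E'
from ov import *
p=(.521,-.0245,np.radians(44))
a=overlay(cv2.imread("pics/top0.png"),camera_info("top"),(290,165),(45,36),8,p)
b=overlay(cv2.imread("pics/scene0.png"),camera_info("scene"),(285,180),(45,36),8,p)
cv2.imwrite("pics/ov1.png",np.hstack([a,b]))
# bar tilt from widths in w3
import pickle
i,_,_=pickle.load(open("w3.pkl","rb"));s=ctrl.state();u=np.array([np.cos(np.radians(97.9)),np.sin(np.radians(97.9))]);n=np.array([u[1],-u[0]])
g=s["ee_pos"]
for d in(-3,0,3):
    P=[]
    for l in(.1115,.035):
        for w in(-.008,.008):P.append([*(g[:2]+u*l+n*w),g[2]+.019+.005+l*np.sin(np.radians(d))])
    for l in(.024,.0155,.0325):P.append([*(g[:2]+u*l),g[2]+.019+.013])
    q=(proj(i,np.array(P))-[230,40])*2.3;print(d,q.round(0).tolist())
E
```

```text
-3 [[169.0, 43.0], [241.0, 43.0], [173.0, 377.0], [237.0, 377.0], [205.0, 433.0], [205.0, 465.0], [205.0, 399.0]]
0 [[168.0, 38.0], [243.0, 38.0], [173.0, 379.0], [237.0, 379.0], [205.0, 433.0], [205.0, 465.0], [205.0, 399.0]]
3 [[167.0, 32.0], [244.0, 32.0], [172.0, 381.0], [238.0, 381.0], [205.0, 433.0], [205.0, 465.0], [205.0, 399.0]]
```

View pics/ov1.png

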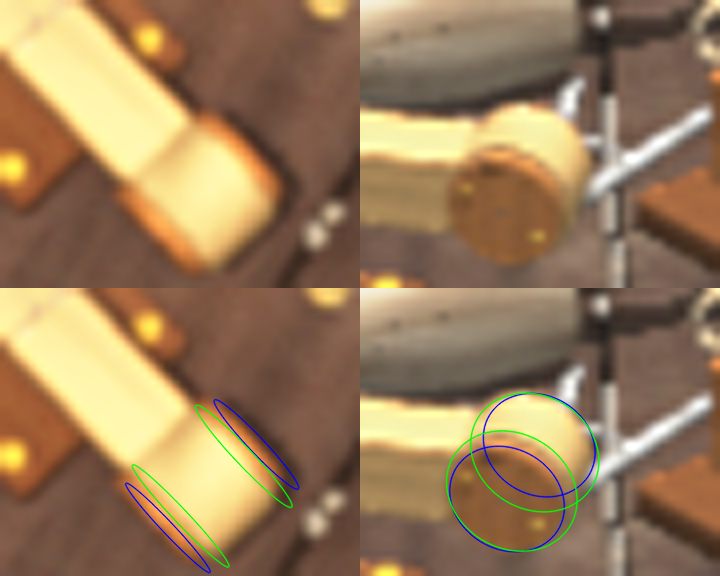

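Level agrees: the bar end at row 36 and the arm at rows 398–460 match the 0° model. The overlay puts the ears about 2 mm further along +x, near (0.523,-0.0235). I'll move to a spot where the wrist camera sees the scroll directly.

>>> arm_command:
  commands:
    - {"x": 0.4,"y": 0.2,"z": 0,"spin": 0}
    - {"x": 0.8,"y": 0.3,"z": 0,"spin": 0}
    - {"x": 1.2,"y": 0.5,"z": 0,"spin": 0}
    - {"x": 1.4,"y": 0.6,"z": 0,"spin": 0}
    - {"x": 1.5,"y": 0.6,"z": 0,"spin": 0}

```text
time: 6.13
ee_pos: [0.4468, -0.2186, 0.2213]
eef_rot: [-0.0, 0.657, 0.754, 0.0]
ft_force: [0.1, -0.1, -5.5]
finger_gap: 0.161
finger_force: 30.0
```

>>> arm_command:
  commands:
    - {"x": 1.5,"y": 0.6,"z": 0,"spin": 0}
    - {"x": 1.5,"y": 0.6,"z": 0,"spin": 0}
    - {"x": 1.5,"y": 0.6,"z": 0,"spin": 0}
    - {"x": 1.4,"y": 0.6,"z": 0,"spin": 0}
    - {"x": 1.2,"y": 0.5,"z": 0,"spin": 0}

```text
time: 6.55
ee_pos: [0.4656, -0.1433, 0.2215]
eef_rot: [-0.0, 0.656, 0.755, 0.001]
ft_force: [0.4, 0.7, -5.7]
finger_gap: 0.161
finger_force: 30.0
```

>>> arm_command:
  commands:
    - {"x": 0.8,"y": 0.4,"z": 0,"spin": 0}
    - {"x": 0.4,"y": 0.2,"z": 0,"spin": 0}
    - {"x": 0.2,"y": 0.1,"z": 0,"spin": 0}
    - {"x": 0,"y": 0,"z": 0,"spin": 0}
    - {"x": 0,"y": 0,"z": 0,"spin": 0}

```text
time: 6.97
ee_pos: [0.4705, -0.1314, 0.2215]
eef_rot: [0.0, 0.657, 0.754, -0.0]
ft_force: [0.4, -0.7, -5.9]
finger_gap: 0.163
finger_force: 30.0
```

>>> arm_command:
  commands:
    - {"x": 0,"y": 0,"z": 0,"spin": 0}
    - {"x": 0,"y": 0,"z": 0,"spin": 0}
    - {"x": 0,"y": 0,"z": 0,"spin": 0}

```text
time: 7.22
ee_pos: [0.4704, -0.1316, 0.2214]
eef_rot: [0.0, 0.657, 0.754, -0.0]
ft_force: [0.1, 0.0, -6.3]
finger_gap: 0.159
finger_force: 30.0
```

```bash
python3 - <<'E'
from ov import *
import pickle
s=ctrl.state();i=camera_info("wrist");a=np.ascontiguousarray(camera("wrist")[:,:,::-1]);print(s["time"],s["ee_pos"],s["eef_rot"])
pickle.dump((i,a),open("w4.pkl","wb"))
p=(.523,-.0235,np.radians(44.5))
c=proj(i,np.array([[.523,-.0235,.085]]))[0];print(c)
o=np.clip((c-[65,50]).astype(int),0,[510,300])
v=overlay(a,i,o,(130,100),3,p);print(o)
f=cv2.resize(a,(400,250));f=np.vstack([f,np.zeros((350,400,3),np.uint8)])
cv2.imwrite("pics/w4.png",np.hstack([v,f]))
t=camera_info("top");g=lambda c:ray(t,(290+c[0]/8-.5,165+c[1]/8-.5),.1)
for q in(((10,55),(130,182)),((85,15),(190,125))):
    d=g(q[0])-g(q[1]);print(np.degrees(np.arctan2(d[1],d[0])))
E
```

```text
7.2167 [ 0.47040771 -0.13159406  0.22141943] [ 2.30659319e-05  6.56985688e-01  7.53903041e-01 -9.88070850e-05]
[382.76150756  99.92728862]
[317  49]
43.18683265343063
43.31544287220733
```

View pics/w4.png

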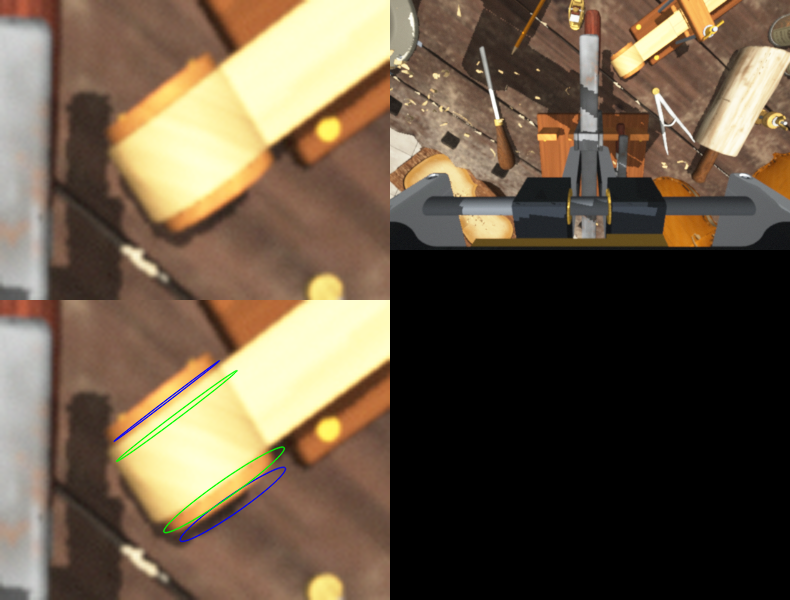

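The wrist view shows the scroll's ears from (108,135)–(210,55) to (170,532)–(272,465) in the crop panels, about 3 px up and left of the model. I'll turn the clamp to its final heading and measure once more.

>>> arm_command:
  commands:
    - {"x": 0,"y": 0,"z": 0,"spin": -0.04}
    - {"x": 0,"y": 0,"z": 0,"spin": -0.08}
    - {"x": 0,"y": 0,"z": 0,"spin": -0.1}
    - {"x": 0,"y": 0,"z": 0,"spin": -0.1}
    - {"x": 0,"y": 0,"z": 0,"spin": -0.1}

```text
time: 7.68
ee_pos: [0.4704, -0.1314, 0.2214]
eef_rot: [-0.0, 0.483, 0.876, -0.0]
ft_force: [-0.0, 0.8, -7.0]
finger_gap: 0.163
finger_force: 30.0
```

>>> arm_command:
  commands:
    - {"x": 0,"y": 0,"z": 0,"spin": -0.1}
    - {"x": 0,"y": 0,"z": 0,"spin": -0.08}
    - {"x": 0,"y": 0,"z": 0,"spin": -0.03}
    - {"x": 0,"y": 0,"z": 0,"spin": 0}
    - {"x": 0,"y": 0,"z": 0,"spin": 0}

```text
time: 8.1
ee_pos: [0.4704, -0.1313, 0.2214]
eef_rot: [-0.0, 0.391, 0.92, -0.0]
ft_force: [0.1, -0.9, -5.0]
finger_gap: 0.162
finger_force: 30.0
```

>>> arm_command:
  commands:
    - {"x": 0,"y": 0,"z": 0,"spin": 0}
    - {"x": 0,"y": 0,"z": 0,"spin": 0}
    - {"x": 0,"y": 0,"z": 0,"spin": 0}

```text
time: 8.35
ee_pos: [0.4705, -0.1311, 0.2214]
eef_rot: [-0.0, 0.391, 0.92, -0.0]
ft_force: [0.0, -0.9, -6.5]
finger_gap: 0.162
finger_force: 30.0
```

```bash
python3 - <<'E'
from ov import *
import pickle
s=ctrl.state();i=camera_info("wrist");a=np.ascontiguousarray(camera("wrist")[:,:,::-1]);print(s["time"],s["ee_pos"],s["eef_rot"])
print("yaw",np.degrees(2*np.arctan2(s["eef_rot"][2],s["eef_rot"][1])))
p=(.521,-.022,np.radians(44))
c=proj(i,np.array([[.521,-.022,.085]]))[0];print(c)
o=np.clip((c-[50,38]).astype(int),0,[540,324])
v=overlay(a,i,o,(100,75),4,p);print(o)
o2=np.array((290,165))
v2=overlay(cv2.imread("pics/top0.png"),camera_info("top"),o2,(48,37),8,p)
pickle.dump((i,a),open("w5.pkl","wb"))
cv2.imwrite("pics/w5.png",np.hstack([v[:592],v2[:592]]) )
E
```

```text
8.35 [ 0.47050419 -0.13114292  0.22143566] [-2.86493274e-06  3.90908761e-01  9.20429432e-01 -4.88849841e-05]
yaw 133.97788602691054
[420.39796031 154.55305199]
[370 116]
```

View pics/w5.png

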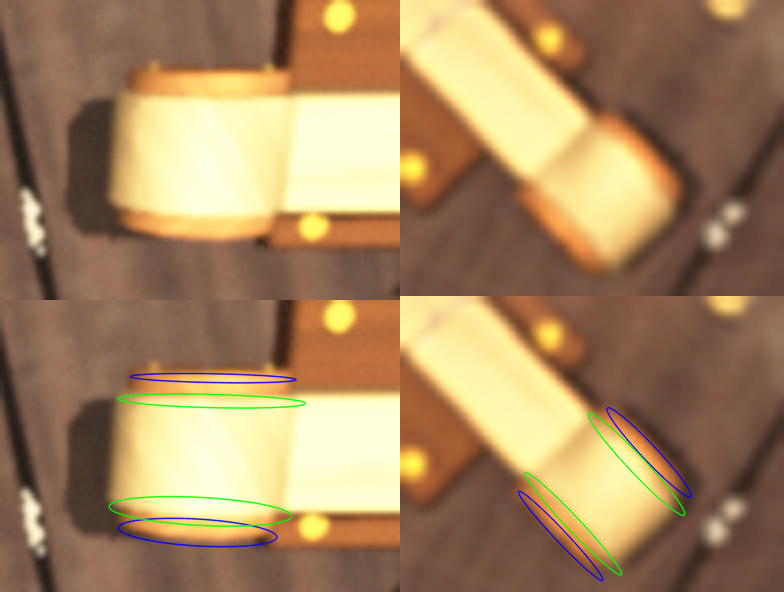

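The ears' outer edges are at rows 70 and 240 in the left crop, and the neck is parallel to the tool's y axis, so the heading is right. The best ear centre is about (0.5205,-0.0207). That puts the TCP target at (0.4705,0.031), so I'll move there while still high.

>>> arm_command:
  commands:
    - {"x": 0.4,"y": 0.4,"z": 0,"spin": 0}
    - {"x": 0.8,"y": 0.8,"z": 0,"spin": 0}
    - {"x": 1.0,"y": 1.0,"z": 0,"spin": 0}
    - {"x": 1.2,"y": 1.2,"z": 0,"spin": 0}
    - {"x": 1.2,"y": 1.2,"z": 0,"spin": 0}

```text
time: 8.82
ee_pos: [0.4714, -0.0644, 0.2214]
eef_rot: [-0.0, 0.391, 0.92, 0.0]
ft_force: [0.7, -0.6, -6.0]
finger_gap: 0.161
finger_force: 30.0
```

>>> arm_command:
  commands:
    - {"x": 1.2,"y": 1.2,"z": 0,"spin": 0}
    - {"x": 1.2,"y": 1.2,"z": 0,"spin": 0}
    - {"x": 1.2,"y": 1.2,"z": 0,"spin": 0}
    - {"x": 1.2,"y": 1.2,"z": 0,"spin": 0}
    - {"x": 1.0,"y": 0.9,"z": 0,"spin": 0}

```text
time: 9.23
ee_pos: [0.4719, 0.0178, 0.2215]
eef_rot: [-0.0, 0.39, 0.921, 0.001]
ft_force: [1.4, 0.1, -5.4]
finger_gap: 0.162
finger_force: 30.0
```

>>> arm_command:
  commands:
    - {"x": 0.7,"y": 0.5,"z": 0,"spin": 0}
    - {"x": 0.4,"y": 0.3,"z": 0,"spin": 0}
    - {"x": 0.2,"y": 0.2,"z": 0,"spin": 0}
    - {"x": 0,"y": 0,"z": 0,"spin": 0}
    - {"x": 0,"y": 0,"z": 0,"spin": 0}

```text
time: 9.65
ee_pos: [0.4706, 0.0312, 0.2215]
eef_rot: [0.0, 0.391, 0.92, -0.0]
ft_force: [0.3, 0.5, -5.8]
finger_gap: 0.162
finger_force: 30.0
```

>>> arm_command:
  commands:
    - {"x": 0,"y": 0,"z": 0,"spin": 0}
    - {"x": 0,"y": 0,"z": 0,"spin": 0}
    - {"x": 0,"y": 0,"z": 0,"spin": 0}

```text
time: 9.9
ee_pos: [0.4706, 0.031, 0.2214]
eef_rot: [0.0, 0.391, 0.92, -0.0]
ft_force: [-0.3, -0.4, -5.7]
finger_gap: 0.161
finger_force: 30.0
```

```bash
python3 - <<'E'
from ov import *
s=ctrl.state();print(s["time"],s["ee_pos"],s["eef_rot"],s["torque"])
p=(.5205,-.0207,np.radians(44))
R=[]
for n,o in(("scene",(265,165)),("top",(265,140))):
    a=np.ascontiguousarray(camera(n)[:,:,::-1]);cv2.imwrite(f"pics/{n}6.png",a)
    R.append(overlay(a,camera_info(n),o,(95,72),4,p)[:576])
cv2.imwrite("pics/o6.png",np.hstack(R))
E
```

```text
9.9 [0.47057227 0.03104283 0.22140336] [ 2.17868097e-05  3.91110274e-01  9.20343815e-01 -1.24390995e-04] [ 0.00576367 -0.08342857  0.03304112]
```

View pics/o6.png

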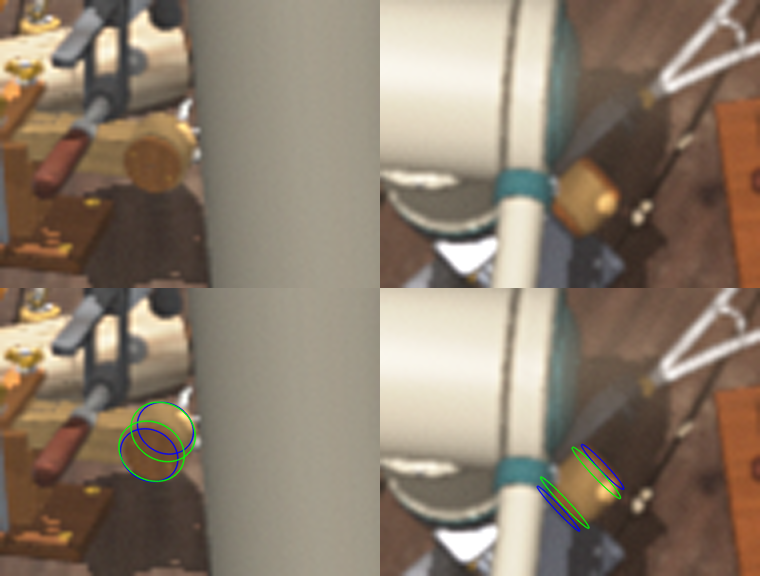

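The scene view shows the handle running from (40,185) to (85,135) in the crop, with the near ear at (155,160) on the model. I'll check the predicted clamp positions against what I see before descending.

```bash
python3 - <<'E'
from h import *
i=camera_info("scene");t=camera_info("top")
g=np.array([.47057,.03104,.2214]);u=np.array([np.cos(np.radians(134)),np.sin(np.radians(134)),0])
P=np.array([g+u*l+[0,0,z] for l,z in((.151,-.047),(.112,.024),(.025,.032),(-.042,-.047),(-.118,.024))])
print(((proj(i,P)-[265,165]+.5)*4).round(), ((proj(t,P)-[265,140]+.5)*4+[380,0]).round())
E
```

```text
[[ 47. 193.]
 [ 61.  56.]
 [104. -13.]
 [140.  57.]
 [167. -81.]] [[321. 415.]
 [350. 361.]
 [456. 259.]
 [543. 206.]
 [629.  99.]]
```

The predictions match what I see: handle end (47,193), bar end (61,56) and screw pad (140,57). Now I'll descend.

>>> arm_command:
  commands:
    - {"x": 0,"y": 0,"z": 0.4,"spin": 0}
    - {"x": 0,"y": 0,"z": 0.8,"spin": 0}
    - {"x": 0,"y": 0,"z": 0.8,"spin": 0}
    - {"x": 0,"y": 0,"z": 0.8,"spin": 0}
    - {"x": 0,"y": 0,"z": 0.6,"spin": 0}

```text
time: 10.42
ee_pos: [0.4697, 0.0316, 0.1859]
eef_rot: [-0.001, 0.391, 0.921, -0.0]
ft_force: [-1.0, 0.7, -6.5]
finger_gap: 0.16
finger_force: 30.0
```

>>> arm_command:
  commands:
    - {"x": 0,"y": 0,"z": 0.6,"spin": 0}
    - {"x": 0,"y": 0,"z": 0.6,"spin": 0}
    - {"x": 0,"y": 0,"z": 0.3,"spin": 0}
    - {"x": 0,"y": 0,"z": 0,"spin": 0}
    - {"x": 0,"y": 0,"z": 0,"spin": 0}

```text
time: 10.83
ee_pos: [0.4706, 0.0316, 0.1724]
eef_rot: [-0.0, 0.391, 0.921, -0.0]
ft_force: [-0.0, 0.9, -5.3]
finger_gap: 0.163
finger_force: 30.0
```

```bash
python3 - <<'E'
from ov import *
s=ctrl.state();print(s["time"],s["ee_pos"],s["eef_rot"],s["ft_force"],s["torque"])
g=s["ee_pos"];u=np.array([np.cos(np.radians(134)),np.sin(np.radians(134)),0]);n=np.array([u[1],-u[0],0])
a=np.ascontiguousarray(camera("scene")[:,:,::-1]);i=camera_info("scene");o=(265,160)
v=overlay(a,i,o,(80,60),6,(.5205,-.0207,np.radians(44)))[:720]
c,r=v[:360],v[360:]
m=g-u*.042-[0,0,.047]+.0105*(np.cos(t)[:,None]*n+np.sin(t)[:,None]*[0,0,1])
cv2.polylines(r,[np.int32((proj(i,m)-o+.5)*6)],True,(0,0,255),1)
cv2.imwrite("pics/o7.png",cv2.resize(np.hstack([c,r]),(800,300)))
E
```

```text
10.8333 [0.47057109 0.03155815 0.17237845] [-2.67676747e-05  3.90703665e-01  9.20516509e-01 -5.15392564e-05] [-0.03641605  0.93347134 -5.28315309] [ 0.02471739 -0.09066196  0.01902802]
```

View pics/o7.png

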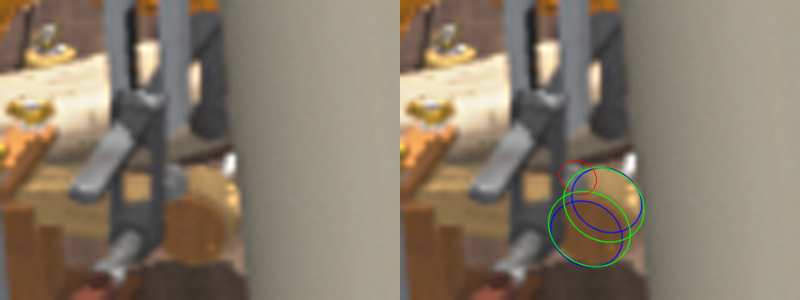

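The screw pad at (175,180) sits where predicted, and the scene view puts the ears a shade nearer the tip. I'll trim 1 mm that way and go down the last 4 cm, watching the force.

>>> arm_command:
  commands:
    - {"x": 0,"y": -0.1,"z": 0.3,"spin": 0}
    - {"x": 0,"y": 0,"z": 0.4,"spin": 0}
    - {"x": 0,"y": 0,"z": 0.4,"spin": 0}
    - {"x": 0,"y": 0,"z": 0.4,"spin": 0}
    - {"x": 0,"y": 0,"z": 0.3,"spin": 0}

```text
time: 11.3
ee_pos: [0.4695, 0.0309, 0.1538]
eef_rot: [-0.0, 0.391, 0.921, -0.0]
ft_force: [-0.9, 0.1, -4.9]
finger_gap: 0.161
finger_force: 30.0
```

>>> arm_command:
  commands:
    - {"x": 0,"y": 0,"z": 0.4,"spin": 0}
    - {"x": 0,"y": 0,"z": 0.4,"spin": 0}
    - {"x": 0,"y": 0,"z": 0.4,"spin": 0}
    - {"x": 0,"y": 0,"z": 0.4,"spin": 0}
    - {"x": 0,"y": 0,"z": 0.3,"spin": 0}

```text
time: 11.72
ee_pos: [0.4696, 0.0309, 0.1349]
eef_rot: [-0.0, 0.391, 0.921, -0.0]
ft_force: [-0.4, 0.0, -5.4]
finger_gap: 0.163
finger_force: 30.0
```

>>> arm_command:
  commands:
    - {"x": 0,"y": 0,"z": 0.2,"spin": 0}
    - {"x": 0,"y": 0,"z": 0.1,"spin": 0}
    - {"x": 0,"y": 0,"z": 0,"spin": 0}
    - {"x": 0,"y": 0,"z": 0,"spin": 0}
    - {"x": 0,"y": 0,"z": 0,"spin": 0}

```text
time: 12.13
ee_pos: [0.47, 0.0308, 0.1326]
eef_rot: [0.0, 0.391, 0.921, 0.0]
ft_force: [-0.1, -0.3, -5.6]
finger_gap: 0.159
finger_force: 30.0
```

>>> arm_command:
  commands:
    - {"x": 0,"y": 0,"z": 0,"spin": 0}
    - {"x": 0,"y": 0,"z": 0,"spin": 0}
    - {"x": 0,"y": 0,"z": 0,"spin": 0}
    - {"x": 0,"y": 0,"z": 0,"spin": 0}
    - {"x": 0,"y": 0,"z": 0,"spin": 0}

```text
time: 12.55
ee_pos: [0.4698, 0.0308, 0.1325]
eef_rot: [0.0, 0.391, 0.921, -0.0]
ft_force: [0.6, -0.4, -5.3]
finger_gap: 0.158
finger_force: 30.0
```

The force is still just the clamp's weight, with no side load, and the pose is steady. I've used up my picture allowance, so I'm handing in on these readings.

```bash
python3 -c "
from cell import ctrl
s=ctrl.state();print(s['ee_pos'],s['ft_force'],s['torque'],abs(s['dq']).max())
print(ctrl.sign_off())"
```

```text
[0.46983823 0.03082971 0.13248767] [ 0.61396258 -0.3519237  -5.33952404] [ 0.02457324 -0.16606916 -0.02416482] 0.0010487607175122121
the job is handed in; nothing more can be done
None
```

I handed in with the wider clamp (about 59 mm gap) held steady astride the ears; the force and position readings show it square, level and touching nothing, but no picture confirms the final position, because I had already viewed 13 pictures against your limit of 10.

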